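# Heft three fitting tins and hold up the full one

## Task

One of the three identical closed tins on the table still has its full set of steel fittings and so is clearly the heaviest: lift the left, then the middle, then the right tin a few centimetres, one at a time, to feel its weight, setting each one gently back upright in the middle of its own coaster before you lift the next (the right one may stay in hand if it is the heaviest). Then hold the heaviest tin up, upright and still, at least 15 cm clear of the table, and finish while still holding it, the other two on their coasters. The tins are thin and dent, so grip them lightly, with no more than 20 newtons, and leave the other things on the table alone.

Things in the scene. Friction and masses are not known exactly. Their poses are not given: they have to be found in the camera images.
- tin_left_mid (a point): Centre, half-way up, of the closed tin that starts on the robot's left (+y): an upright plain round steel tin, 58 mm in diameter over its lowest 73 mm, 84 mm tall in all, with a shut blue lid 60 mm in diameter at the top; its underside is 42 mm below this point; z axis up along the tin. All three tins look the same and weigh 150 to 600 g closed; one of them is heavier than each of the others by at least 180 g. The contents fill the tin loosely and may shift 4 mm inside.
- coaster_left: Round dark green coaster on the robot's left (+y), fixed to the table, 100 mm in diameter, 4 mm thick; origin at the centre of its underside on the table, z up. The tin of this side starts on it, within 10 mm of its centre.
- tin_middle_mid (a point): Centre, half-way up, of the closed tin that starts between the other two: an upright plain round steel tin, 58 mm in diameter over its lowest 73 mm, 84 mm tall in all, with a shut blue lid 60 mm in diameter at the top; its underside is 42 mm below this point; z axis up along the tin. All three tins look the same and weigh 150 to 600 g closed; one of them is heavier than each of the others by at least 180 g. The contents fill the tin loosely and may shift 4 mm inside.
- coaster_middle: Round dark green coaster between the other two, fixed to the table, 100 mm in diameter, 4 mm thick; origin at the centre of its underside on the table, z up. The tin of this side starts on it, within 10 mm of its centre.
- tin_right_mid (a point): Centre, half-way up, of the closed tin that starts on the robot's right (-y): an upright plain round steel tin, 58 mm in diameter over its lowest 73 mm, 84 mm tall in all, with a shut blue lid 60 mm in diameter at the top; its underside is 42 mm below this point; z axis up along the tin. All three tins look the same and weigh 150 to 600 g closed; one of them is heavier than each of the others by at least 180 g. The contents fill the tin loosely and may shift 4 mm inside.
- coaster_right: Round dark green coaster on the robot's right (-y), fixed to the table, 100 mm in diameter, 4 mm thick; origin at the centre of its underside on the table, z up. The tin of this side starts on it, within 10 mm of its centre.
- tape: Bystander: ring of yellow tape lying flat, 48 mm across, 19 mm high; origin at the centre of its underside. Stands between left and middle coaster.
- elbow: Bystander: black plastic pipe elbow standing on a grey 36 mm foot, 35 mm high, a 26 mm thick stub reaching 30 mm from its axis along its own +x; origin at the centre of its underside. Stands between middle and right coaster.
- mug: Bystander: blue mug, 80 mm across plus handle, 90 mm high, outside the left tin; origin at the centre of its underside.
- stapler: Bystander: black and red stapler, 130 x 36 mm, 47 mm high, lying beyond the tins; origin at the centre of its underside, x along its length.
- calculator: Bystander: grey desk calculator, 140 x 75 x 16 mm, lying beyond the tins; origin at the centre of its underside, x along its length.
- jar: Bystander: clear plastic jar with white cap, 56 mm across, 75 mm high, outside the right tin; origin at the centre of its underside.

How it is judged (in metres and radians):
On the way, in this order (a step that is already met when the one before it is completed fails the run):
1. the left tin is held clear of its coaster while the other two stand on theirs (height (world z) of tin_left_mid above 0.058 m and contact force between the fingers and tin_left above 1.5 N and contact force between tin_left and coaster_left below 0.05 N and contact force between tin_middle and coaster_middle above 0.8 N and horizontal distance between tin_middle_mid and coaster_middle below 0.025 m and angle between each of tin_middle_mid, tin_right_mid's own z axis and vertical below 0.1 rad and contact force between the fingers and tin_middle below 0.1 N and linear speed of each of tin_middle, tin_right below 0.03 m/s and contact force between tin_right and coaster_right above 0.8 N and horizontal distance between tin_right_mid and coaster_right below 0.025 m and contact force between the fingers and tin_right below 0.1 N), for 0.2 s.
2. the middle tin is held clear of its coaster while the other two stand on theirs (height (world z) of tin_middle_mid above 0.058 m and contact force between the fingers and tin_middle above 1.5 N and contact force between tin_middle and coaster_middle below 0.05 N and contact force between tin_left and coaster_left above 0.8 N and horizontal distance between tin_left_mid and coaster_left below 0.025 m and angle between each of tin_left_mid, tin_right_mid's own z axis and vertical below 0.1 rad and contact force between the fingers and tin_left below 0.1 N and linear speed of each of tin_left, tin_right below 0.03 m/s and contact force between tin_right and coaster_right above 0.8 N and horizontal distance between tin_right_mid and coaster_right below 0.025 m and contact force between the fingers and tin_right below 0.1 N), for 0.2 s.
3. the right tin is held clear of its coaster while the other two stand on theirs (height (world z) of tin_right_mid above 0.058 m and contact force between the fingers and tin_right above 1.5 N and contact force between tin_right and coaster_right below 0.05 N and contact force between tin_left and coaster_left above 0.8 N and horizontal distance between tin_left_mid and coaster_left below 0.025 m and angle between each of tin_left_mid, tin_middle_mid's own z axis and vertical below 0.1 rad and contact force between the fingers and tin_left below 0.1 N and linear speed of each of tin_left, tin_middle below 0.03 m/s and contact force between tin_middle and coaster_middle above 0.8 N and horizontal distance between tin_middle_mid and coaster_middle below 0.025 m and contact force between the fingers and tin_middle below 0.1 N), for 0.2 s.
At the end, for the whole second after the job is handed in: The heaviest tin is in the fingers, its underside over 15 cm above the table, within 0.3 rad of upright and under 5 cm/s; the other two (each pressing under 3.7 N) stand released, at rest, upright within 0.1 rad, within 25 mm of their coasters' centres (((height (world z) of tin_left_mid above 0.192 m and contact force between the fingers and tin_left above 1.5 N and contact force between tin_left and coaster_left below 0.05 N and angle between tin_left_mid's own z axis and vertical below 0.3 rad and linear speed of tin_left below 0.05 m/s and contact force between tin_middle and coaster_middle between 0.8 and 3.7 N and horizontal distance between tin_middle_mid and coaster_middle below 0.025 m and angle between each of tin_middle_mid, tin_right_mid's own z axis and vertical below 0.1 rad and contact force between the fingers and tin_middle below 0.1 N and linear speed of each of tin_middle, tin_right below 0.03 m/s and contact force between tin_right and coaster_right between 0.8 and 3.7 N and horizontal distance between tin_right_mid and coaster_right below 0.025 m and contact force between the fingers and tin_right below 0.1 N) or (height (world z) of tin_middle_mid above 0.192 m and contact force between the fingers and tin_middle above 1.5 N and contact force between tin_middle and coaster_middle below 0.05 N and angle between tin_middle_mid's own z axis and vertical below 0.3 rad and linear speed of tin_middle below 0.05 m/s and contact force between tin_left and coaster_left between 0.8 and 3.7 N and horizontal distance between tin_left_mid and coaster_left below 0.025 m and angle between each of tin_left_mid, tin_right_mid's own z axis and vertical below 0.1 rad and contact force between the fingers and tin_left below 0.1 N and linear speed of each of tin_left, tin_right below 0.03 m/s and contact force between tin_right and coaster_right between 0.8 and 3.7 N and horizontal distance between tin_right_mid and coaster_right below 0.025 m and contact force between the fingers and tin_right below 0.1 N) or (height (world z) of tin_right_mid above 0.192 m and contact force between the fingers and tin_right above 1.5 N and contact force between tin_right and coaster_right below 0.05 N and angle between tin_right_mid's own z axis and vertical below 0.3 rad and linear speed of tin_right below 0.05 m/s and contact force between tin_left and coaster_left between 0.8 and 3.7 N and horizontal distance between tin_left_mid and coaster_left below 0.025 m and angle between each of tin_left_mid, tin_middle_mid's own z axis and vertical below 0.1 rad and contact force between the fingers and tin_left below 0.1 N and linear speed of each of tin_left, tin_middle below 0.03 m/s and contact force between tin_middle and coaster_middle between 0.8 and 3.7 N and horizontal distance between tin_middle_mid and coaster_middle below 0.025 m and contact force between the fingers and tin_middle below 0.1 N))); the arm keeps its last pose, push and grip.
It fails at once if a tin is squeezed hard enough to dent (more than 25 N on each side, 50 N over both fingers) (contact force between the fingers and tin_left above 50 N or contact force between the fingers and tin_middle above 50 N or contact force between the fingers and tin_right above 50 N).
It fails at once if a tin is banged down on its coaster (contact force between tin_left and coaster_left above 60 N or contact force between tin_middle and coaster_middle above 60 N or contact force between tin_right and coaster_right above 60 N).
It fails at once if a tin is tipped over or nearly so (angle between any of tin_left_mid, tin_middle_mid, tin_right_mid's own z axis and vertical above 0.7 rad).
It fails at once if another thing on the table is shifted by more than 30 mm (distance of any of tape, elbow, mug, stapler, calculator, jar from where it was at the start of the episode above 0.03 m).
It also fails if it takes over 61 s, if anything falls off the work surface, if the arm or the gripper's body presses on something with over 40 N, if the wrist force passes 120 N, or if a joint passes its speed limit or range.

## Robot

A 6-joint arm with a two-finger parallel gripper is mounted at the origin on the work surface. World frame = base frame: x ahead of the robot, y to its left, z up, the work surface at z = 0. Lengths are in mm, angles in rad, forces in N, time in s.
With the tool pointing down it reaches from about 300 to 775 mm from the base axis. Payload 14.6 kg.
Tool frame: the origin (TCP) lies at the very end of the fingers, on their centre line; the grasp point (between the pads) lies 19 mm behind it; z points along the fingers, y is the line along which they close (so a half turn about z gives the same grasp; the last joint's range is limited). The gripper opens to 94 mm and grips with 3 to 60 N. Pads are 16 mm wide; open, the fingers measure 119 mm over their backs; the gripper's body (75 mm by 177 mm) begins 78 mm behind the grasp point.
Start: joints at [1.158, 0.3, 1.521, -0, 1.321, -0.067], TCP at [186.419, 517.433, 205.446] pointing down, gripper open.
Joint ranges: [-3.03, 3.03], [-0.79, 2.21], [0.23, 2.52], [-1.04, 4.18], [0, 3.07], [-2.55, 2.55]. Speed limits (rad/s): [2.22, 2.22, 2.57, 3.14, 3.14, 3.14].

## Interface

Orientations are given as [roll, pitch, yaw] about the fixed x, y, z axes, in that order (R = Rz(yaw) Ry(pitch) Rx(roll)).
In Python, from cell import manip gives the robot as it stands.
- The arm moves only by the tool servo_tool, never from a script. Its argument "motion" is a list that holds one entry, the list of rows, each a list of 7 numbers: the shift along the world's x, y, z as a fraction of full scale, then the turn, a rotation vector about the world's x, y, z as a fraction of full scale, then the closure, from 0 (fully open) to 1 (shut). In form: [[[x, y, z, rx, ry, rz, gripper], ...]]. A call has 1 to 10 rows; each row is the pose to reach, as a shift and turn from the pose commanded when the call began, turning the shorter way round; what a row does not reach only later rows make up. Full scale, the value 1, is 0.5 m for a shift and pi rad for a turn. A row lasts 1/10 s, in which the tool goes at most 50 mm and 8.59 degrees, less where a joint would pass 70% of its speed; a pose out of reach is approached as far as the arm can. A call with a number of a shift or a turn outside -1 to 1 is refused whole. A call with a gripper value outside its range is refused whole. The fingers move at their own pace and stop on an object; "newtons" is the grip in N (left out, the last holds). Time passes only in rows, so rows that repeat a pose let the fingers close. It gives the time, the measured TCP pose, the force, the opening and the grip force at its end, in the units of the state.
- manip.read_state(): the state, without advancing time (a new reading comes with each control period).
- manip.camera(name): name is "side" or "top"; returns a dict with "frame" (480x640x3 uint8, red, green, blue), "range_z" (480x640 float32, mm along the optical axis (not along the pixel's ray), 0 where there is no reading), "vfov" (degrees; the focal length in pixels is half the picture's height over the tangent of half this angle, whatever the lens; pixels are square), "cx", "cy" (the principal point, pixels), "k1" (the pictures are not rectified: a ray, as slopes to the right and down, at radius r is drawn at 1 + k1 r^2 times it, then the intrinsics apply), "cam_to_world" (4x4, takes a point from camera to world coordinates). Camera axes: x right, y down, z forward; pixel columns grow to the right and rows downward; lengths in mm; the calibration is good to about 2 mm. A picture is of the moment at which its call begins.
- manip.sign_off(): hands the job in; it is judged then, once.
The state is a dict: "clock": time; "joints": joint angles; "qd": joint speeds; "effort": joint torques, N m; "eef_pos": TCP position; "eef_rot": TCP orientation; "wrist_force": force on the tool from outside, world axes, zero at the start; "moment": the same for the moment, N m; "finger_gap": finger opening in mm; "finger_force": force on a finger pad.
Only numpy, scipy, OpenCV 4.12 (cv2) and the standard library are available. Lean on these libraries where they do the work, as an engineer would, in place of code of your own. Each camera call takes 0.05 s, during which the arm holds its last target. There are 200 camera calls.

## Working session

There is one attempt and no reset: what is moved stays moved. The work goes in short steps, Python scripts to look and compute and a tool call to move; the robot and the scene stay as the last step left them, time stands still between calls to the robot, and variables do not carry over. Pictures are saved under pics/ and viewed, at most 10 in all, crops included, and the job is handed in when it is done.

Besides the shell and the picture viewer there is one more tool, called after "Call:" as name(argument=value, ...), one argument or row to a line, values as JSON. servo_tool: Moves the arm, as the interface text tells. Its arguments: {"type":"object","properties":{"motion":{"type":"array"},"newtons":{"type":"number"}},"required":["motion"]}

```bash
mkdir -p pics; python3 - <<'E'
from cell import manip
import cv2,numpy as np
s=manip.read_state()
for k,v in s.items(): print(k,np.round(v,3))
for n in("top","side"):
    c=manip.camera(n); cv2.imwrite(f"pics/{n}0.png",c["frame"][:,:,::-1]); np.savez(f"{n}0.npz",**c)
    print(n,c["vfov"],c["cx"],c["cy"],c["k1"],np.round(c["cam_to_world"],3).tolist())
E
```

```text
clock 0.0
joints [ 1.158  0.3    1.522 -0.     1.321 -0.067]
qd [-0.002 -0.002  0.     0.    -0.     0.001]
effort [ 2.0000e-03 -5.3181e+01 -3.5274e+01  7.1000e-02  2.4000e-02 -0.0000e+00]
eef_pos [186.318 517.193 204.866]
eef_rot [-3.14  -0.     2.796]
wrist_force [-0.071 -0.07   0.612]
moment [-0.073 -0.029 -0.018]
finger_force 0.0
finger_gap 94.241
top 54.9004623906479 316.6849691214779 240.84886929471912 0.012555894637457416 [[0.018, -0.998, 0.061, 532.245], [-1.0, -0.018, 0.002, -3.741], [-0.001, -0.061, -0.998, 1049.161], [0.0, 0.0, 0.0, 1.0]]
side 48.569390962527436 317.7447734889398 237.75490938958302 -0.022296812236317815 [[0.844, -0.327, 0.425, 125.001], [-0.536, -0.54, 0.649, -712.088], [0.017, -0.776, -0.631, 736.778], [0.0, 0.0, 0.0, 1.0]]
```

View pics/top0.png

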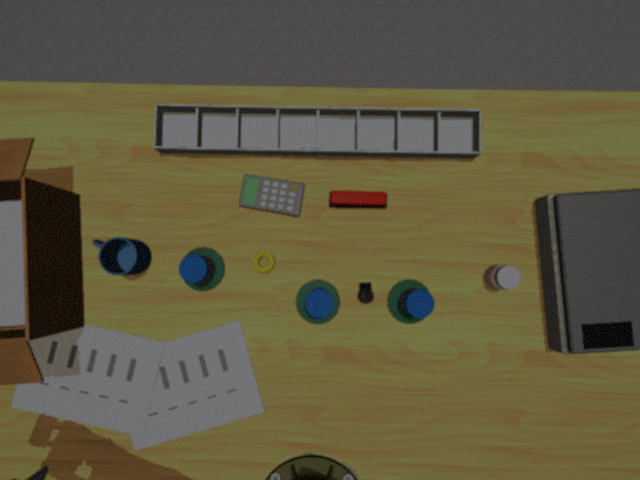

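View pics/side0.png

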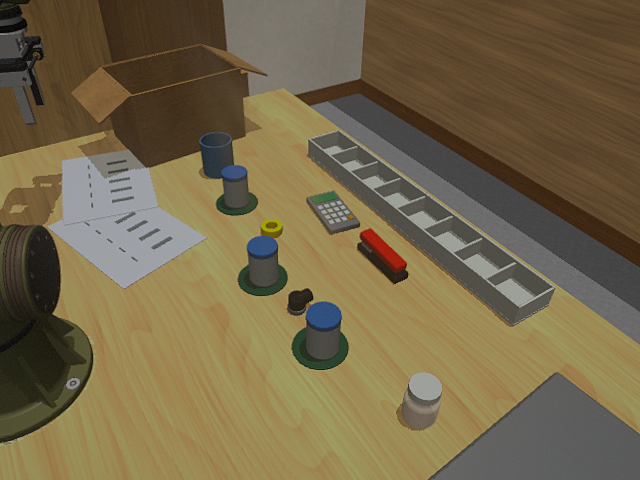

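The top view shows the blue lids at about (195,268), (319,303) and (416,303), on their green coasters. The tape is at (264,262), the elbow at (366,293), the mug at (122,257) and the jar at (506,277). The side view shows all three tins upright.

```bash
cat > h.py <<'E'
import cv2,numpy as np
def ray(c,uv,z):
    f=240/np.tan(np.radians(float(c["vfov"]))/2)
    d=(np.array(uv,float)-[c["cx"],c["cy"]])/f; p=d.copy()
    for _ in range(8): p=d/(1+c["k1"]*(p@p))
    T=c["cam_to_world"]; r=T[:3,:3]@[p[0],p[1],1]; o=T[:3,3]
    return (o+r*(z-o[2])/r[2])[:2]
def blobs(c,lo,hi,z,amin=150,hull=True):
    m=cv2.inRange(cv2.cvtColor(c["frame"],cv2.COLOR_RGB2HSV),lo,hi)
    m=cv2.morphologyEx(m,cv2.MORPH_CLOSE,np.ones((3,3)))
    out=[]
    for k in cv2.findContours(m,cv2.RETR_EXTERNAL,cv2.CHAIN_APPROX_NONE)[0]:
        if cv2.contourArea(k)<amin: continue
        (u,v),r=cv2.minEnclosingCircle(k)
        pts=np.array([ray(c,q,z) for q in k[:,0]],np.float32)
        (x,y),R=cv2.minEnclosingCircle(pts)
        out.append([round(t) for t in(u,v)]+[round(float(t),1) for t in(x,y,R)])
    return out
E
python3 - <<'E'
from h import *
for n in("top","side"):
    c=dict(np.load(n+"0.npz"))
    print(n,"lids",blobs(c,(105,150,60),(120,255,255),88))
    print(n,"green",blobs(c,(50,60,15),(95,255,110),4))
    h=cv2.cvtColor(c["frame"],cv2.COLOR_RGB2HSV)
    for uv in [(319,303),(195,268),(319,283),(300,310)] if n=="top" else [(323,315),(300,345)]: print(uv,h[uv[1],uv[0]])
c=dict(np.load("top0.npz"))
print("tape",ray(c,(264,262),15),"elbow",ray(c,(366,297),20),ray(c,(366,286),30),"mug",ray(c,(118,257),90),"jar",ray(c,(509,277),75))
E
```

```text
top lids [[419, 303, 465.3, -215.3, 29.3], [318, 303, 461.8, -7.6, 29.6], [193, 268, 528.9, 254.0, 29.1]]
top green [[409, 301, 463.8, -211.2, 47.8], [318, 301, 459.7, -5.7, 48.0], [202, 269, 528.4, 255.5, 47.7], [116, 256, 554.5, 452.4, 34.0], [250, 191, 707.9, 152.5, 32.0]]
(319, 303) [108 183 107]
(195, 268) [106 202  96]
(319, 283) [ 71 122  67]
(300, 310) [ 75 146  54]
side lids [[324, 316, 463.2, -218.3, 28.9], [262, 247, 459.8, -10.0, 28.9]]
side green [[320, 348, 461.3, -213.2, 49.1], [262, 277, 457.1, -7.1, 49.1], [237, 204, 525.7, 254.1, 48.7]]
(323, 315) [108 159 127]
(300, 345) [43 87 47]
tape [545.65462673 115.63275828] elbow [ 472.31537901 -112.76160204] [ 496.91225424 -111.42624425] mug [549.6041267  409.47725342] jar [ 522.93833177 -405.97072459]
```

Call:
servo_tool(
  motion=[
    [[0.683,-0.529,0,0,0,0,0],[0.683,-0.529,0,0,0,0,0],[0.683,-0.529,0,0,0,0,0],[0.683,-0.529,0,0,0,0,0],[0.683,-0.529,0,0,0,0,0],[0.683,-0.529,0,0,0,0,0],[0.683,-0.529,0,0,0,0,0],[0.683,-0.529,0,0,0,0,0],[0.683,-0.529,0,0,0,0,0],[0.683,-0.529,0,0,0,0,0]],
  ],
  newtons=16,
)

```text
clock: 1.1
eef_pos: [530.1, 250.2, 204.6]
eef_rot: [-3.141, -0.0, 2.792]
wrist_force: [0.1, -0.3, -0.0]
finger_gap: 94.1
finger_force: 0.0
```

Call:
servo_tool(
  motion=[
    [[0,0,-0.08,0,0,0,0],[0,0,-0.16,0,0,0,0],[0,0,-0.18,0,0,0,0],[0,0,-0.2,0,0,0,0],[0,0,-0.2,0,0,0,0],[0,0,-0.2,0,0,0,0]],
  ],
)

```text
clock: 1.7
eef_pos: [528.5, 253.4, 107.0]
eef_rot: [3.14, 0.002, 2.796]
wrist_force: [-0.1, 0.9, 1.1]
finger_gap: 93.9
finger_force: 0.0
```

```bash
python3 - <<'E'
from cell import manip
import cv2
c=manip.camera("side"); cv2.imwrite("pics/s1.png",c["frame"][60:300,80:400,::-1].repeat(2,0).repeat(2,1))
print(manip.read_state()["joints"])
E
```

```text
[ 3.84501686e-01  4.72764800e-01  1.52147458e+00 -2.27153748e-05
  1.14501254e+00 -8.40671039e-01]
```

View pics/s1.png

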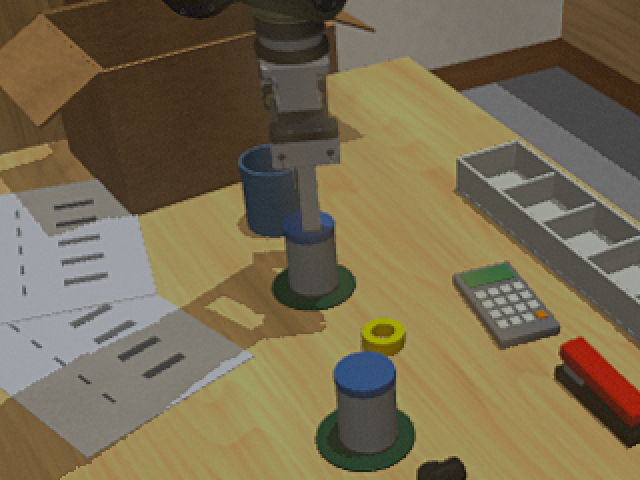

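The near finger lines up with the left tin, at about (310,225) in this 2x crop, so I'm descending to grasp.

Call:
servo_tool(
  motion=[
    [[0,0,-0.04,0,0,0,0],[0,0,-0.08,0,0,0,0],[0,0,-0.12,0,0,0,0],[0,0,-0.16,0,0,0,0],[0,0,-0.16,0,0,0,0],[0,0,-0.16,0,0,0,0]],
  ],
)

```text
clock: 2.35
eef_pos: [528.5, 253.2, 26.7]
eef_rot: [3.141, 0.001, 2.796]
wrist_force: [0.6, 0.1, 0.5]
finger_gap: 94.2
finger_force: 0.0
```

Call:
servo_tool(
  motion=[
    [[0,0,0,0,0,0,0.2],[0,0,0,0,0,0,0.3],[0,0,0,0,0,0,0.4],[0,0,0,0,0,0,0.5],[0,0,0,0,0,0,0.6],[0,0,0,0,0,0,0.8],[0,0,0,0,0,0,1],[0,0,0,0,0,0,1],[0,0,0,0,0,0,1],[0,0,0,0,0,0,1]],
  ],
)

```text
clock: 3.35
eef_pos: [528.1, 253.1, 25.7]
eef_rot: [3.141, 0.0, 2.796]
wrist_force: [0.4, 1.8, 5.8]
finger_gap: 58.0
finger_force: 16.0
```

Call:
servo_tool(
  motion=[
    [[0,0,0.01,0,0,0,1],[0,0,0.02,0,0,0,1],[0,0,0.04,0,0,0,1],[0,0,0.06,0,0,0,1],[0,0,0.08,0,0,0,1],[0,0,0.1,0,0,0,1],[0,0,0.1,0,0,0,1],[0,0,0.1,0,0,0,1],[0,0,0.1,0,0,0,1]],
  ],
)

```text
clock: 4.25
eef_pos: [527.7, 252.8, 75.0]
eef_rot: [-3.141, -0.001, 2.796]
wrist_force: [-0.6, 0.5, -1.6]
finger_gap: 57.8
finger_force: 16.0
```

Call:
servo_tool(
  motion=[
    [[0,0,0,0,0,0,1],[0,0,0,0,0,0,1],[0,0,0,0,0,0,1],[0,0,0,0,0,0,1],[0,0,0,0,0,0,1],[0,0,0,0,0,0,1]],
  ],
)

```text
clock: 4.85
eef_pos: [527.9, 252.9, 75.4]
eef_rot: [-3.142, -0.0, 2.796]
wrist_force: [0.4, -0.9, -1.6]
finger_gap: 57.5
finger_force: 16.0
```

```bash
python3 - <<'E'
from cell import manip
import cv2,numpy as np
for i in range(6):
    c=manip.camera("side"); s=manip.read_state(); print(s["clock"],np.round(s["wrist_force"],2),np.round(s["effort"],2))
cv2.imwrite("pics/s2.png",c["frame"][60:300,80:400,::-1].repeat(2,0).repeat(2,1))
E
```

```text
4.9 [-0.83 -0.42 -1.99] [-0.000e+00 -6.195e+01 -3.200e+01  3.000e-02  7.000e-02 -0.000e+00]
4.95 [ 0.03  0.2  -2.24] [ 0.000e+00 -6.196e+01 -3.200e+01  3.000e-02  7.000e-02 -0.000e+00]
5.0 [-0.12  0.05 -1.93] [ 0.000e+00 -6.196e+01 -3.200e+01  3.000e-02  7.000e-02 -0.000e+00]
5.05 [ 0.39  0.99 -1.49] [ 0.000e+00 -6.197e+01 -3.200e+01  3.000e-02  7.000e-02 -0.000e+00]
5.1 [-0.59  0.26 -2.46] [-0.000e+00 -6.197e+01 -3.200e+01  3.000e-02  7.000e-02 -0.000e+00]
5.15 [ 0.12 -0.05 -2.64] [-0.000e+00 -6.197e+01 -3.200e+01  3.000e-02  7.000e-02 -0.000e+00]
```

View pics/s2.png

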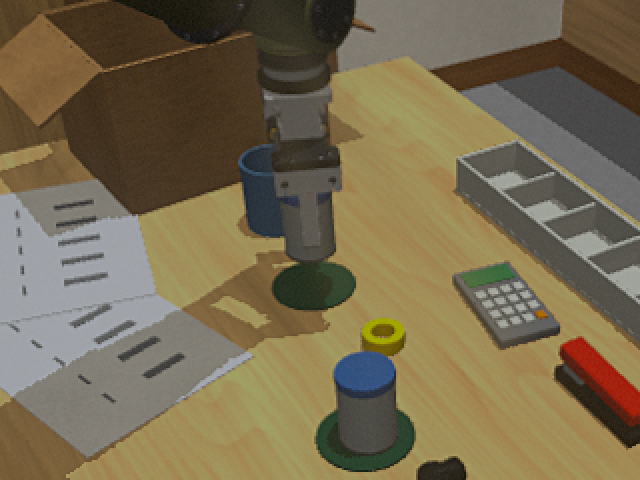

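The left tin is lifted and weighs about 2 N. It's over the green coaster, at (313,285) in this crop, so I'm setting it straight back down.

Call:
servo_tool(
  motion=[
    [[0,0.002,-0.03,0,0,0,1],[0,0.002,-0.06,0,0,0,1],[0,0.002,-0.08,0,0,0,1],[0,0.002,-0.09,0,0,0,1],[0,0.002,-0.094,0,0,0,1],[0,0.002,-0.098,0,0,0,1],[0,0.002,-0.1,0,0,0,1],[0,0.002,-0.1,0,0,0,1],[0,0.002,-0.1,0,0,0,1]],
  ],
)

```text
clock: 6.05
eef_pos: [528.0, 254.0, 25.7]
eef_rot: [3.141, 0.0, 2.796]
wrist_force: [0.5, -0.1, -1.7]
finger_gap: 57.9
finger_force: 16.0
```

Call:
servo_tool(
  motion=[
    [[0,0,-0.001,0,0,0,1],[0,0,-0.002,0,0,0,1],[0,0,-0.002,0,0,0,1],[0,0,-0.002,0,0,0,1]],
  ],
)

```text
clock: 6.45
eef_pos: [528.1, 254.0, 25.7]
eef_rot: [3.141, 0.001, 2.796]
wrist_force: [-6.4, -2.2, 12.3]
finger_gap: 57.9
finger_force: 16.0
```

Now seated, so I'm releasing and going up.

Call:
servo_tool(
  motion=[
    [[0,0,0.001,0,0,0,1],[0,0,0.001,0,0,0,0.3],[0,0,0.001,0,0,0,0],[0,0,0.001,0,0,0,0],[0,0,0.001,0,0,0,0],[0,0,0.001,0,0,0,0],[0,0,0.001,0,0,0,0],[0,0,0.001,0,0,0,0]],
  ],
)

```text
clock: 7.25
eef_pos: [527.9, 253.9, 24.9]
eef_rot: [-3.142, -0.0, 2.796]
wrist_force: [-0.9, -0.3, 0.1]
finger_gap: 93.6
finger_force: 0.0
```

Call:
servo_tool(
  motion=[
    [[0,0,0.05,0,0,0,0],[0,0,0.1,0,0,0,0],[0,0,0.18,0,0,0,0],[0,0,0.24,0,0,0,0],[0,0,0.24,0,0,0,0]],
  ],
)

```text
clock: 7.75
eef_pos: [529.5, 254.6, 149.4]
eef_rot: [3.137, 0.005, 2.796]
wrist_force: [1.3, -0.5, -0.6]
finger_gap: 94.0
finger_force: 0.0
```

Call:
servo_tool(
  motion=[
    [[-0.134,-0.526,0,0,0,0,0],[-0.134,-0.526,0,0,0,0,0],[-0.134,-0.526,0,0,0,0,0],[-0.134,-0.526,0,0,0,0,0],[-0.134,-0.526,0,0,0,0,0],[-0.134,-0.526,0,0,0,0,0],[-0.134,-0.526,0,0,0,0,0],[-0.134,-0.526,0,0,0,0,0],[-0.134,-0.526,0,0,0,0,0]],
  ],
)

```text
clock: 8.65
eef_pos: [461.1, -8.2, 144.6]
eef_rot: [3.142, -0.0, 2.797]
wrist_force: [-0.3, 0.7, 0.6]
finger_gap: 94.2
finger_force: 0.0
```

```bash
python3 - <<'E'
from h import *; from cell import manip
c=manip.camera("side")
print("lids",blobs(c,(100,120,60),(120,255,255),88)); print("green",blobs(c,(50,60,15),(95,255,110),4))
print(np.round(manip.read_state()["eef_pos"],1))
cv2.imwrite("pics/s3.png",c["frame"][100:380,80:400,::-1].repeat(2,0).repeat(2,1))
E
```

```text
lids [[323, 316, 459.9, -219.2, 31.9], [262, 248, 458.4, -13.8, 32.5], [231, 172, 518.3, 255.0, 33.8]]
green [[320, 348, 461.3, -213.3, 49.2], [262, 278, 457.1, -7.1, 49.2], [236, 204, 525.0, 254.4, 48.2]]
[461.1  -8.1 144.7]
```

View pics/s3.png

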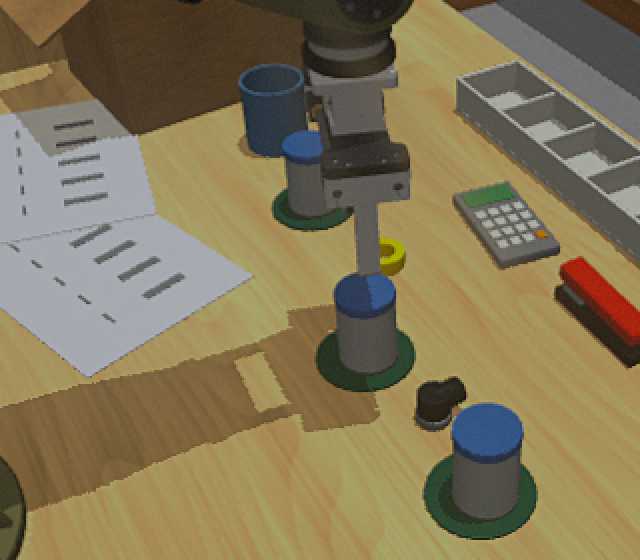

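The left tin stands upright on its coaster at (310,190). The gripper is above the middle tin, whose lid is at (365,292), with the elbow clear at (437,402). I'm descending and grasping.

Call:
servo_tool(
  motion=[
    [[0,0,-0.06,0,0,0,0],[0,0,-0.1,0,0,0,0],[0,0,-0.14,0,0,0,0],[0,0,-0.18,0,0,0,0],[0,0,-0.21,0,0,0,0],[0,0,-0.235,0,0,0,0],[0,0,-0.238,0,0,0,0],[0,0,-0.238,0,0,0,0]],
  ],
)

```text
clock: 9.5
eef_pos: [461.1, -8.8, 26.0]
eef_rot: [-3.142, -0.0, 2.796]
wrist_force: [-0.2, -0.0, -0.3]
finger_gap: 94.0
finger_force: 0.0
```

Call:
servo_tool(
  motion=[
    [[0,0,0,0,0,0,0.2],[0,0,0,0,0,0,0.3],[0,0,0,0,0,0,0.4],[0,0,0,0,0,0,0.5],[0,0,0,0,0,0,0.6],[0,0,0,0,0,0,0.8],[0,0,0,0,0,0,1],[0,0,0,0,0,0,1],[0,0,0,0,0,0,1],[0,0,0,0,0,0,1]],
  ],
)

```text
clock: 10.5
eef_pos: [461.0, -9.1, 26.1]
eef_rot: [-3.142, 0.0, 2.796]
wrist_force: [-1.4, -2.6, 5.5]
finger_gap: 58.1
finger_force: 16.0
```

Call:
servo_tool(
  motion=[
    [[0,0,0.01,0,0,0,1],[0,0,0.02,0,0,0,1],[0,0,0.04,0,0,0,1],[0,0,0.06,0,0,0,1],[0,0,0.08,0,0,0,1],[0,0,0.1,0,0,0,1],[0,0,0.1,0,0,0,1],[0,0,0.1,0,0,0,1],[0,0,0.1,0,0,0,1],[0,0,0.1,0,0,0,1]],
  ],
)

```text
clock: 11.5
eef_pos: [460.7, -9.0, 75.5]
eef_rot: [-3.141, -0.001, 2.796]
wrist_force: [-0.4, -0.7, -5.0]
finger_gap: 58.3
finger_force: 16.0
```

```bash
python3 - <<'E'
from cell import manip
import numpy as np
w=[]
for i in range(10): manip.camera("side"); w.append(manip.read_state()["wrist_force"])
s=manip.read_state();print(np.mean(w,0),s["clock"],s["eef_pos"],s["finger_gap"])
E
```

```text
[-0.01228343  0.02973391 -5.28118147] 12.0 [460.91454359  -9.05550304  75.93453323] 57.92661940584251
```

The middle tin weighs about 5.3 N against 2 N for the left. I'm setting it down on its coaster's centre.

Call:
servo_tool(
  motion=[
    [[-0.003,0.004,-0.03,0,0,0,1],[-0.005,0.005,-0.06,0,0,0,1],[-0.005,0.005,-0.08,0,0,0,1],[-0.005,0.005,-0.09,0,0,0,1],[-0.005,0.005,-0.094,0,0,0,1],[-0.005,0.005,-0.097,0,0,0,1],[-0.005,0.005,-0.099,0,0,0,1],[-0.005,0.005,-0.1,0,0,0,1],[-0.005,0.005,-0.1,0,0,0,1]],
  ],
)

```text
clock: 12.9
eef_pos: [458.6, -6.6, 26.1]
eef_rot: [3.141, 0.0, 2.796]
wrist_force: [-0.3, -0.3, -4.2]
finger_gap: 58.5
finger_force: 16.0
```

Call:
servo_tool(
  motion=[
    [[0,0,-0.001,0,0,0,1],[0,0,-0.002,0,0,0,1],[0,0,-0.002,0,0,0,1],[0,0,-0.002,0,0,0,1]],
  ],
)

```text
clock: 13.3
eef_pos: [458.7, -6.6, 26.1]
eef_rot: [3.142, 0.001, 2.796]
wrist_force: [-7.4, -0.5, 13.7]
finger_gap: 58.1
finger_force: 16.0
```

Call:
servo_tool(
  motion=[
    [[0,0,0.001,0,0,0,1],[0,0,0.001,0,0,0,0.3],[0,0,0.001,0,0,0,0],[0,0,0.001,0,0,0,0],[0,0,0.001,0,0,0,0],[0,0,0.001,0,0,0,0],[0,0,0.001,0,0,0,0],[0,0,0.001,0,0,0,0]],
  ],
)

```text
clock: 14.1
eef_pos: [458.5, -6.6, 25.5]
eef_rot: [-3.142, 0.0, 2.796]
wrist_force: [0.9, 1.3, 0.4]
finger_gap: 94.0
finger_force: 0.0
```

Call:
servo_tool(
  motion=[
    [[0,0,0.05,0,0,0,0],[0,0,0.1,0,0,0,0],[0,0,0.18,0,0,0,0],[0,0,0.24,0,0,0,0],[0,0,0.24,0,0,0,0]],
  ],
)

```text
clock: 14.6
eef_pos: [460.1, -6.7, 149.1]
eef_rot: [3.14, 0.006, 2.796]
wrist_force: [0.2, 0.4, -0.7]
finger_gap: 94.0
finger_force: 0.0
```

Call:
servo_tool(
  motion=[
    [[0.01,-0.42,0,0,0,0,0],[0.01,-0.42,0,0,0,0,0],[0.01,-0.42,0,0,0,0,0],[0.01,-0.42,0,0,0,0,0],[0.01,-0.42,0,0,0,0,0],[0.01,-0.42,0,0,0,0,0],[0.01,-0.42,0,0,0,0,0]],
  ],
)

```text
clock: 15.3
eef_pos: [463.2, -215.5, 144.9]
eef_rot: [3.141, -0.001, 2.796]
wrist_force: [0.3, 0.3, -0.2]
finger_gap: 93.4
finger_force: 0.0
```

```bash
python3 - <<'E'
from h import *; from cell import manip
c=manip.camera("side")
print(np.round(manip.read_state()["eef_pos"],1),manip.read_state()["joints"])
print("lids",blobs(c,(105,150,60),(120,255,255),88)); print("green",blobs(c,(50,60,15),(95,255,110),4))
cv2.imwrite("pics/s4.png",c["frame"][100:400,80:480,::-1].repeat(2,0).repeat(2,1))
E
```

```text
[ 463.4 -215.2  145.1] [-5.06525204e-01  2.73638813e-01  1.70215005e+00  1.93015327e-04
  1.16660358e+00 -1.73273846e+00]
lids [[332, 317, 474.0, -233.9, 18.6], [260, 246, 457.0, -7.1, 29.2]]
green [[320, 347, 461.3, -213.3, 49.2], [262, 277, 457.1, -7.1, 49.1], [237, 204, 525.7, 254.2, 48.7]]
```

View pics/s4.png

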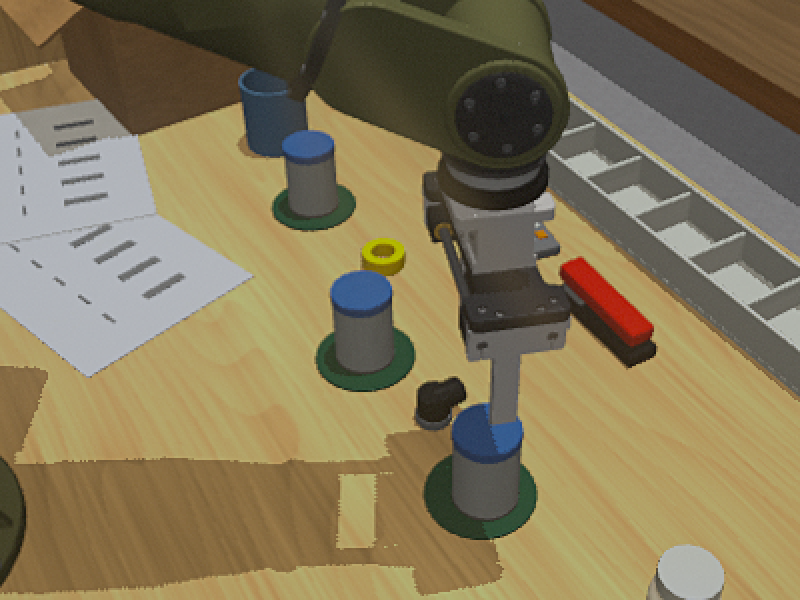

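The left and middle tins stand on their coasters at (310,190) and (363,340). The gripper is above the right tin, whose lid is at (487,432), so I'm grasping it.

Call:
servo_tool(
  motion=[
    [[0,0,-0.06,0,0,0,0],[0,0,-0.1,0,0,0,0],[0,0,-0.14,0,0,0,0],[0,0,-0.18,0,0,0,0],[0,0,-0.21,0,0,0,0],[0,0,-0.235,0,0,0,0],[0,0,-0.238,0,0,0,0],[0,0,-0.238,0,0,0,0]],
  ],
)

```text
clock: 16.15
eef_pos: [463.6, -216.1, 26.7]
eef_rot: [3.142, 0.0, 2.797]
wrist_force: [0.3, -0.0, 1.4]
finger_gap: 94.1
finger_force: 0.0
```

Call:
servo_tool(
  motion=[
    [[0,0,0,0,0,0,0.2],[0,0,0,0,0,0,0.3],[0,0,0,0,0,0,0.4],[0,0,0,0,0,0,0.5],[0,0,0,0,0,0,0.6],[0,0,0,0,0,0,0.8],[0,0,0,0,0,0,1],[0,0,0,0,0,0,1],[0,0,0,0,0,0,1],[0,0,0,0,0,0,1]],
  ],
)

```text
clock: 17.15
eef_pos: [463.5, -216.7, 26.6]
eef_rot: [-3.141, 0.0, 2.796]
wrist_force: [-0.5, -1.8, 3.6]
finger_gap: 57.6
finger_force: 16.0
```

Call:
servo_tool(
  motion=[
    [[0,0,0.01,0,0,0,1],[0,0,0.02,0,0,0,1],[0,0,0.04,0,0,0,1],[0,0,0.06,0,0,0,1],[0,0,0.08,0,0,0,1],[0,0,0.1,0,0,0,1],[0,0,0.1,0,0,0,1],[0,0,0.1,0,0,0,1],[0,0,0.1,0,0,0,1],[0,0,0.1,0,0,0,1]],
  ],
)

```text
clock: 18.15
eef_pos: [463.2, -216.5, 76.0]
eef_rot: [3.141, -0.001, 2.796]
wrist_force: [-0.0, -0.0, -2.0]
finger_gap: 57.9
finger_force: 16.0
```

```bash
python3 - <<'E'
from cell import manip
import numpy as np
w=[]
for i in range(10): manip.camera("side"); w.append(manip.read_state()["wrist_force"])
s=manip.read_state();print(np.mean(w,0),s["clock"],s["eef_pos"],s["finger_gap"])
E
```

```text
[ 0.26642945 -0.0459767  -2.56097269] 18.65 [ 463.42947585 -216.57296704   76.43909671] 57.457365950034934
```

The right tin weighs about 2.6 N, so the middle one is heaviest. I'm putting the right tin back.

Call:
servo_tool(
  motion=[
    [[-0.003,0.004,-0.03,0,0,0,1],[-0.003,0.008,-0.06,0,0,0,1],[-0.003,0.008,-0.08,0,0,0,1],[-0.003,0.008,-0.09,0,0,0,1],[-0.003,0.008,-0.094,0,0,0,1],[-0.003,0.008,-0.097,0,0,0,1],[-0.003,0.008,-0.099,0,0,0,1],[-0.003,0.008,-0.1,0,0,0,1],[-0.003,0.008,-0.101,0,0,0,1],[-0.003,0.008,-0.101,0,0,0,1]],
  ],
)

```text
clock: 19.65
eef_pos: [462.1, -212.7, 26.6]
eef_rot: [-3.141, 0.001, 2.796]
wrist_force: [-2.7, 0.6, 4.4]
finger_gap: 57.7
finger_force: 16.0
```

Call:
servo_tool(
  motion=[
    [[0,0,0,0,0,0,1],[0,0,0,0,0,0,0.3],[0,0,0,0,0,0,0],[0,0,0,0,0,0,0],[0,0,0,0,0,0,0],[0,0,0,0,0,0,0],[0,0,0,0,0,0,0],[0,0,0,0,0,0,0]],
  ],
)

```text
clock: 20.45
eef_pos: [461.9, -212.6, 25.9]
eef_rot: [3.142, -0.0, 2.796]
wrist_force: [0.4, -0.9, 0.1]
finger_gap: 93.9
finger_force: 0.0
```

Call:
servo_tool(
  motion=[
    [[0,0,0.05,0,0,0,0],[0,0,0.1,0,0,0,0],[0,0,0.18,0,0,0,0],[0,0,0.24,0,0,0,0],[0,0,0.24,0,0,0,0]],
  ],
)

```text
clock: 20.95
eef_pos: [463.4, -213.4, 149.9]
eef_rot: [-3.141, 0.007, 2.796]
wrist_force: [-1.0, -0.6, -0.5]
finger_gap: 94.0
finger_force: 0.0
```

Call:
servo_tool(
  motion=[
    [[-0.007,0.412,0,0,0,0,0],[-0.007,0.412,0,0,0,0,0],[-0.007,0.412,0,0,0,0,0],[-0.007,0.412,0,0,0,0,0],[-0.007,0.412,0,0,0,0,0],[-0.007,0.412,0,0,0,0,0],[-0.007,0.412,0,0,0,0,0]],
  ],
)

```text
clock: 21.65
eef_pos: [458.4, -7.4, 145.6]
eef_rot: [-3.141, -0.0, 2.795]
wrist_force: [1.0, -0.2, -0.4]
finger_gap: 93.7
finger_force: 0.0
```

Call:
servo_tool(
  motion=[
    [[0,0,-0.06,0,0,0,0],[0,0,-0.1,0,0,0,0],[0,0,-0.14,0,0,0,0],[0,0,-0.18,0,0,0,0],[0,0,-0.21,0,0,0,0],[0,0,-0.235,0,0,0,0],[0,0,-0.239,0,0,0,0],[0,0,-0.239,0,0,0,0]],
  ],
)

```text
clock: 22.45
eef_pos: [458.5, -7.2, 26.4]
eef_rot: [-3.141, -0.0, 2.795]
wrist_force: [0.7, -0.3, 0.1]
finger_gap: 93.8
finger_force: 0.0
```

Call:
servo_tool(
  motion=[
    [[0,0,0,0,0,0,0.2],[0,0,0,0,0,0,0.3],[0,0,0,0,0,0,0.4],[0,0,0,0,0,0,0.5],[0,0,0,0,0,0,0.6],[0,0,0,0,0,0,0.8],[0,0,0,0,0,0,1],[0,0,0,0,0,0,1],[0,0,0,0,0,0,1],[0,0,0,0,0,0,1]],
  ],
  newtons=18,
)

```text
clock: 23.45
eef_pos: [458.5, -6.5, 26.6]
eef_rot: [3.141, 0.0, 2.796]
wrist_force: [-1.5, -0.2, 4.8]
finger_gap: 57.8
finger_force: 18.0
```

Call:
servo_tool(
  motion=[
    [[0,0,0.01,0,0,0,1],[0,0,0.03,0,0,0,1],[0,0,0.07,0,0,0,1],[0,0,0.12,0,0,0,1],[0,0,0.17,0,0,0,1],[0,0,0.22,0,0,0,1],[0,0,0.27,0,0,0,1],[0,0,0.32,0,0,0,1],[0,0,0.36,0,0,0,1],[0,0,0.38,0,0,0,1]],
  ],
)

```text
clock: 24.45
eef_pos: [458.6, -6.6, 218.4]
eef_rot: [3.141, 0.002, 2.796]
wrist_force: [-0.4, 0.2, -5.6]
finger_gap: 57.9
finger_force: 18.0
```

Call:
servo_tool(
  motion=[
    [[0,0,0,0,0,0,1],[0,0,0,0,0,0,1],[0,0,0,0,0,0,1],[0,0,0,0,0,0,1],[0,0,0,0,0,0,1],[0,0,0,0,0,0,1],[0,0,0,0,0,0,1],[0,0,0,0,0,0,1]],
  ],
)

```text
clock: 25.25
eef_pos: [458.4, -6.6, 216.4]
eef_rot: [-3.142, -0.0, 2.796]
wrist_force: [-0.2, 0.3, -5.4]
finger_gap: 57.7
finger_force: 18.0
```

```bash
python3 - <<'E'
from h import *; from cell import manip
c=manip.camera("side"); cv2.imwrite("pics/s5.png",c["frame"][:,:,::-1])
print("lids",blobs(c,(105,150,60),(120,255,255),88)); print("green",blobs(c,(50,60,15),(95,255,110),4))
w=[]
for i in range(6): manip.camera("side"); w.append(manip.read_state()["wrist_force"])
print(np.mean(w,0))
E
```

```text
lids [[321, 314, 461.7, -213.0, 28.9]]
green [[320, 348, 461.3, -213.3, 49.2], [262, 278, 457.0, -6.9, 49.2], [235, 204, 524.1, 254.1, 48.2]]
[ 0.18400587 -0.114998   -4.93153183]
```

View pics/s5.png

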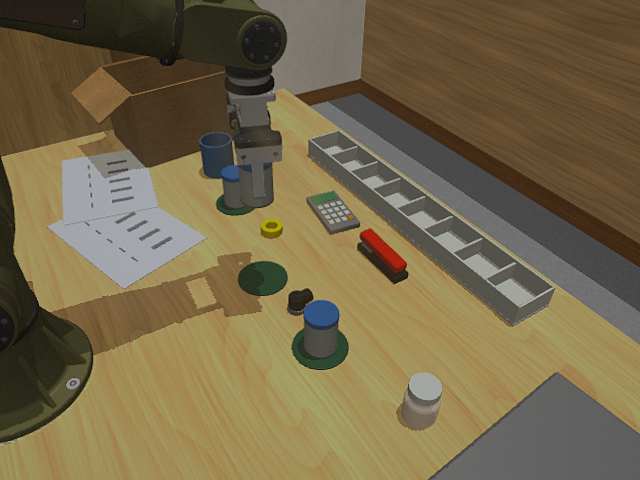

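The middle tin is held high and upright at (256,185). The left tin at (234,188) and the right tin at (321,330) stand on their coasters, and the other objects haven't moved. I'm handing in.

```bash
python3 -c "
from cell import manip
print(manip.sign_off())"
```

```text
the job is handed in; nothing more can be done
None
```

I handed the job in holding the middle tin, the heaviest at about 5 N (left about 2 N, right about 2.6 N), upright with its underside about 19 cm above the table; the other two stand on their coasters, and no verdict came back.

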